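Hang the dip basket in the beaker

ROBOT

A 6-joint arm with a two-finger parallel gripper is mounted at the origin on a cart in front of the work surface, level with it; the furniture and walls round the work are solid. World frame = base frame: x ahead of the robot, y to its left, z up, the work surface at z = 0. Lengths are in m, angles in degrees, forces in N, time in s.
With the tool pointing down it reaches from about 0.3 to 0.75 m from the base axis. Payload 8.5 kg.
Tool frame: the origin (TCP) lies midway between the tips of the shut fingers; the grasp point (between the pads) lies 19 mm behind it (env.tcp_to_grasp is the z of the grasp point in the tool frame, in m); z points along the fingers, y is the line along which they close (so a half turn about z gives the same grasp; the last joint's range is limited). The gripper opens to 85 mm and grips with 20 to 120 N. Pads are 22 mm wide; open, the fingers measure 114 mm over their backs; the gripper's body (76 mm by 85 mm) begins 54 mm behind the grasp point. The pads swing forward as they close: fully open they stand 13 mm farther back than shut.
Start: joints at [-82.924, 21.807, 74.336, -0, 83.858, -12.336], TCP at [0.183, -0.519, 0.231] pointing down, gripper open.
Joint ranges: [-178.18, 178.18], [-50.72, 133.34], [12.68, 142.11], [-81.47, 261.47], [9.98, 163.14], [-165.26, 165.26]. Speed limits (degrees/s): [136.94, 136.94, 180, 180, 180, 180].

INTERFACE

Orientations are given as a 3x3 rotation matrix whose columns are the frame's x, y, z axes.
In Python, from rig import env, imaging, job, models gives the robot as it stands. The module is installed in compiled form; this text tells all that it offers.
- The arm moves only by the tool jog_arm, never from a script. Its argument "plan" is text: rows parted by semicolons, each of 7 numbers parted by spaces: the turn, a rotation vector about the tool's x, y, z in degrees, then the shift along the tool's x, y, z in cm, then the closure in counts, from 0 (fully open) to 255 (shut). In form: rx ry rz x y z claw; .... A call has 1 to 10 rows; each row shifts and turns the commanded pose from where the row before left it, along the tool's axes as they then stand; what a row does not reach is not made up. A row lasts 1/12 s, in which the tool goes at most 41.7 mm and 7.16 degrees, less where a joint would pass 70% of its speed; a pose out of reach is approached as far as the arm can. A call with a gripper value outside its range is refused whole. The fingers move at their own pace and stop on an object; "grip_force" is the grip in N (left out, the last holds). Time passes only in rows, so rows that do not move let the fingers close. It gives the time, the measured TCP pose, the force, the opening and the grip force at its end, in the units of the state.
- env.observe(): the state, without advancing time (a new reading comes with each control period).
- imaging.get_image(name): name is "scene" or "top" or "wrist"; returns a dict with "pixels" (384x512x3 uint8, red, green, blue), "depth" (384x512 float32, m along the optical axis (not along the pixel's ray), 0 where there is no reading), "fov_y" (degrees; the focal length in pixels is half the picture's height over the tangent of half this angle, whatever the lens; pixels are square), "cx", "cy" (the principal point, pixels), "world_from_camera" (4x4, takes a point from camera to world coordinates). Camera axes: x right, y down, z forward; pixel columns grow to the right and rows downward; lengths in m; the calibration is good to about 2 mm. A picture is of the moment at which its call begins.
- job.close_job(): hands the job in; it is judged then, once.
Trained networks look in the newest picture that a camera, given by its name, has taken for a name from the list of things; names that differ only in an ending like _2 or _b are one class to them, and where a whole thing is asked for, a point or a joint stands for the part that bears it (a point fixed in the world has none). Each returns a list of dicts, best first, with "confidence" (0 to 1); they miss things now and then, are a little off and sometimes report something else, mostly with a low value. They report only what shows in the picture. A call takes as long as a camera call.
- models.outline_of(camera, query): "region" (384x512 bool, what is visible of it) and "bbox" ([centre column, centre row, width, height] in pixels, round what is visible of it).
- models.tip_of(camera, query): "at" ([column, row] in pixels: a listed point, or the origin of a listed thing).
The state is a dict: "time_s": time; "q": joint angles; "qvel": joint speeds; "joint_efforts": joint torques, N m; "position": TCP position; "tool_rot": TCP orientation; "ft_force": force on the tool from outside, world axes, zero at the start; "wrist_torque": the same for the moment, N m; "grip_width": finger opening in m; "gripper_force": force on a finger pad.
Only numpy, scipy, OpenCV 4.12 (cv2) and the standard library are available. Lean on these libraries where they do the work, as an engineer would, in place of code of your own. Each camera call takes 0.05 s, during which the arm holds its last target. There are 200 camera calls.

TASK

Take the little wire dip basket out of its sloped drying rest by its black grip and hang it inside the empty beaker, with its bent clip hooked over the beaker's rim. The clip may be set at any height on the stem, so lower the basket gently until you feel the clip resting on the rim before you let go; do not drop it, and do not push the beaker over or shift it far. Leave the basket hanging upright and still, clear of the beaker's bottom, and leave the other things where they are.

Things in the scene. Friction and masses are not known exactly. Their poses are not given: they have to be found in the camera images.
- basket: Wire dip basket with a stem, about 105 g. Upright frame: z up the stem, +x the hook side; origin on the stem axis level with the basket's underside. Basket x -19..-1, y +-10, z 0..34 mm; steel stem 5 (x) x 10 (y) mm up to z 84. At first it leans in the rest, z axis about 31 degrees from vertical, top towards the rest's -x side, same heading as the rest; draw it out along its own z.
- basket_grip (a point): Centre of the black grip on top of the stem, at basket z = 100 mm: 8 mm thick (x), 24 wide (y), 32 tall, to be pinched across its thickness with the fingers pointing down the stem. Axes as the basket's.
- basket_slot (a point): Point at basket x 8, z 46 mm: mid-slot between stem face (x 2.5) and bent lip (x 13.5 to 16.5, its end flared to 19). Lip 12 mm wide (y), hangs 17 mm below the clip's underside. That underside, which rests on the rim, lies 0 to 20 mm ABOVE this point: set differently each time, tight (slips above 40 N), not reported; feel or see it. Clip collar 16 mm wide (y), 8 high.
- beaker: Empty clear beaker, loose, about 140 g, 76 mm high; origin centre of its underside, z up. Rim: outer radius 32, inner 26 mm (6 mm thick with the flare); inside radius about 25, floor 2 mm. Pouring spout on its y axis, so the rim is plain within 45 degrees of its +x and -x axes. It stands loose: a few newtons on the rim are harmless, 18 N is too much.
- rest: Grey sloped drying rest, fixed; foot plate 85 x 50 mm, 50 high. Origin on the worktop under the lower end of the leaning basket, whose origin is at (0, 0, 23 mm) here. Sloped plate under the basket on the -x side, cheeks at y = +-14 mm along the basket's lower 20 mm. The stem and grip overhang freely towards -x, the grip about 110 mm above the worktop.
- vial_a: bystander: small vial with white cap, 25 mm wide, 51 high, origin centre of underside
- weight: bystander: calibration weight with a knob, 27 mm wide, 48 high, origin centre of underside
- dish: bystander: petri dish, 62 mm wide, 12 high, origin centre of underside
- clock: bystander: round timer, 65 mm wide, 30 high, origin centre of underside

How it is judged:
By the outcome, as a careful person would: the job done as asked, in the order asked, and still so for the second after the job is handed in, with the robot touching nothing.
It also fails if it takes over 48 s, if anything falls off the work surface, if the arm or the gripper's body presses on something with over 40 N, if the wrist force passes 120 N, or if a joint passes its speed limit or range.

## Working session

There is one attempt and no reset: what is moved stays moved. The work goes in short steps, Python scripts to look and compute and a tool call to move; the robot and the scene stay as the last step left them, time stands still between calls to the robot, and variables do not carry over. Pictures are saved under pics/ and viewed, at most 10 in all, crops included, and the job is handed in when it is done.

Besides the shell and the picture viewer there is one more tool, called after "Emit:" as name(argument=value, ...) on one line, values as JSON. jog_arm: Moves the arm, as the interface text tells. Its arguments: {"type":"object","properties":{"plan":{"type":"string"},"grip_force":{"type":"number"}},"required":["plan"]}

```bash
mkdir -p pics
cat > h.py <<'E'
import numpy as np, cv2
from rig import env, imaging, job, models
def pts(im):
    h,w=im["depth"].shape; f=h/2/np.tan(np.radians(im["fov_y"]/2))
    v,u=np.mgrid[:h,:w]; d=im["depth"]
    P=np.stack([(u-im["cx"])/f*d,(v-im["cy"])/f*d,d,np.ones_like(d)],-1)@im["world_from_camera"].T
    P=P[...,:3]; P[d==0]=np.nan; return P
def proj(im,p):
    h=im["depth"].shape[0]; f=h/2/np.tan(np.radians(im["fov_y"]/2))
    c=np.linalg.inv(im["world_from_camera"])@np.r_[p,1]; return np.array([im["cx"]+f*c[0]/c[2],im["cy"]+f*c[1]/c[2]])
def save(im,n): cv2.imwrite("pics/"+n,im["pixels"][...,::-1])
E
python3 - <<'E'
from h import *
print(env.observe()["position"],env.tcp_to_grasp)
for c in ("scene","top"):
    im=imaging.get_image(c); save(im,c+"0.png"); P=pts(im)
    print(c,im["fov_y"],im["world_from_camera"].round(3).tolist())
    np.savez(c+"0.npz",P=P,**im)
    for n in ["basket","rest","beaker","vial_a","weight","dish","clock"]:
        for r in models.outline_of(c,n)[:2]:
            q=P[r["region"]]; q=q[~np.isnan(q[:,0])]
            print(n,round(r["confidence"],2),np.round(r["bbox"]),np.nanpercentile(q,[3,50,97],axis=0).round(3).tolist() if len(q) else None)
    for n in ["basket","basket_grip","basket_slot","beaker","rest"]:
        for r in models.tip_of(c,n)[:1]:
            u,v=np.round(r["at"]).astype(int); print("tip",n,round(r["confidence"],2),u,v,P[min(v,383),min(u,511)].round(3))
a=cv2.imread("pics/scene0.png");b=cv2.imread("pics/top0.png")
E
```

```text
[ 0.18276237 -0.518426    0.23071134] -0.0187
scene 43.44532589663669 [[-0.501, -0.693, 0.518, 0.121], [-0.865, 0.389, -0.315, 0.193], [0.017, -0.606, -0.795, 0.821], [0.0, 0.0, 0.0, 1.0]]
basket 0.7 [202. 251.  16.  24.] [[0.521, 0.03, 0.016], [0.554, 0.043, 0.08], [0.575, 0.052, 0.123]]
rest 0.9 [200. 269.  44.  40.] [[0.521, 0.017, 0.001], [0.547, 0.047, 0.006], [0.599, 0.067, 0.047]]
beaker 0.76 [293. 189.  31.  46.] [[0.571, -0.216, 0.005], [0.601, -0.187, 0.045], [0.63, -0.156, 0.075]]
vial_a 0.78 [162. 205.  11.  24.] [[0.702, 0.042, 0.005], [0.707, 0.053, 0.035], [0.719, 0.063, 0.052]]
weight 0.69 [334. 176.  14.  22.] [[0.587, -0.31, 0.002], [0.595, -0.298, 0.028], [0.609, -0.29, 0.048]]
weight 0.19 [203. 251.  16.  21.] [[0.521, 0.026, 0.003], [0.556, 0.042, 0.079], [0.587, 0.052, 0.123]]
dish 0.63 [236. 184.  35.  24.] [[0.667, -0.141, -0.001], [0.698, -0.114, 0.003], [0.725, -0.084, 0.012]]
clock 0.61 [272. 166.  33.  22.] [[0.674, -0.23, 0.01], [0.694, -0.198, 0.027], [0.721, -0.175, 0.031]]
tip basket 0.78 193 248 [0.595 0.04  0.007]
tip basket_grip 0.64 206 246 [0.521 
[... 651 characters left out ...]
02], [0.604, -0.191, 0.003], [0.631, -0.157, 0.075]]
beaker 0.55 [186. 222.  17.  29.] [[0.524, 0.028, 0.024], [0.55, 0.039, 0.083], [0.579, 0.048, 0.122]]
weight 0.66 [330. 204.  14.  11.] [[0.59, -0.311, 0.001], [0.601, -0.299, 0.033], [0.613, -0.29, 0.048]]
dish 0.65 [254. 162.  24.  26.] [[0.672, -0.14, -0.002], [0.699, -0.113, 0.002], [0.727, -0.086, 0.011]]
clock 0.78 [292. 158.  25.  23.] [[0.677, -0.23, 0.017], [0.703, -0.203, 0.027], [0.733, -0.176, 0.031]]
tip basket 0.82 189 203 [0.59  0.045 0.001]
tip basket_grip 0.64 184 230 [0.528 0.032 0.123]
tip basket_slot 0.82 184 211 [0.569 0.043 0.075]
tip beaker 0.8 285 201 [ 0.602 -0.192  0.001]
tip rest 0.61 190 205 [0.585 0.039 0.018]
```

Run:
```python
from h import *
a=cv2.imread("pics/scene0.png")[140:300,150:350]; b=cv2.imread("pics/top0.png")[140:260,165:345]
a=cv2.resize(a,(400,320)); r=lambda x,s:cv2.resize(x,None,fx=s,fy=s,interpolation=cv2.INTER_CUBIC)
s=cv2.imread("pics/scene0.png"); t=cv2.imread("pics/top0.png")
A=r(s[225:295,170:230],5)[:350]; B=r(t[190:240,160:220],5); C=r(t[180:220,265:345],4.5)
W=np.zeros((600,800,3),np.uint8)
W[:320,:400]=a; W[:250,410:710]=B; W[330:330+240//1,:0]=0
A=r(s[225:293,170:230],3.9); W[325:325+A.shape[0],:A.shape[1]]=A[:275]
W[270:450,410:770]=C
cv2.imwrite("pics/m0.png",W)
z=np.load("top0.npz");P=z["P"]
# heading: stem/grip points above z .06 near basket
for n in("scene0.npz","top0.npz"):
    P=np.load(n)["P"]; q=P[(P[...,2]>.055)&(abs(P[...,0]-.55)<.06)&(abs(P[...,1]-.04)<.04)]
    print(n,len(q),q.mean(0).round(4)); u,S,V=np.linalg.svd(q-q.mean(0)); print(V.round(3),S.round(3)); 
    g=q[q[:,2]>.098]; print(len(g),g.mean(0),g.min(0),g.max(0))
    r=P[(P[...,2]>.068)&(P[...,2]<.082)&(abs(P[...,0]-.602)<.05)&(abs(P[...,1]+.187)<.05)]
    A=np.c_[2*r[:,:2],np.ones(len(r))]; s=np.linalg.lstsq(A,(r[:,:2]**2).sum(1),rcond=None)[0]; print("rim",len(r),s[:2],np.sqrt(s[2]+s[0]**2+s[1]**2),r.min(0),r.max(0))
```

```text
scene0.npz 172 [0.5396 0.0412 0.1002]
[[-0.639 -0.063  0.767]
 [-0.445  0.844 -0.301]
 [ 0.628  0.533  0.567]] [0.335 0.082 0.07 ]
91 [0.52511769 0.04032197 0.11805795] [0.51996457 0.02621084 0.09806365] [0.5380812  0.05134561 0.12539886]
rim 203 [ 0.59994332 -0.18679028] 0.030931727987877702 [ 0.56867985 -0.21997452  0.06801583] [ 0.63326781 -0.15394804  0.07817489]
top0.npz 206 [0.5436 0.0395 0.0984]
[[-0.641 -0.059  0.765]
 [-0.009 -0.996 -0.085]
 [ 0.767 -0.062  0.638]] [0.324 0.086 0.056]
110 [0.5318432  0.03835884 0.11310031] [0.52099926 0.02681247 0.098222  ] [0.54275405 0.05067247 0.12423985]
rim 142 [ 0.60188584 -0.18641645] 0.031113931020289823 [ 0.57116493 -0.21850231  0.06806989] [ 0.6332572  -0.15398827  0.07757432]
```

View pics/m0.png

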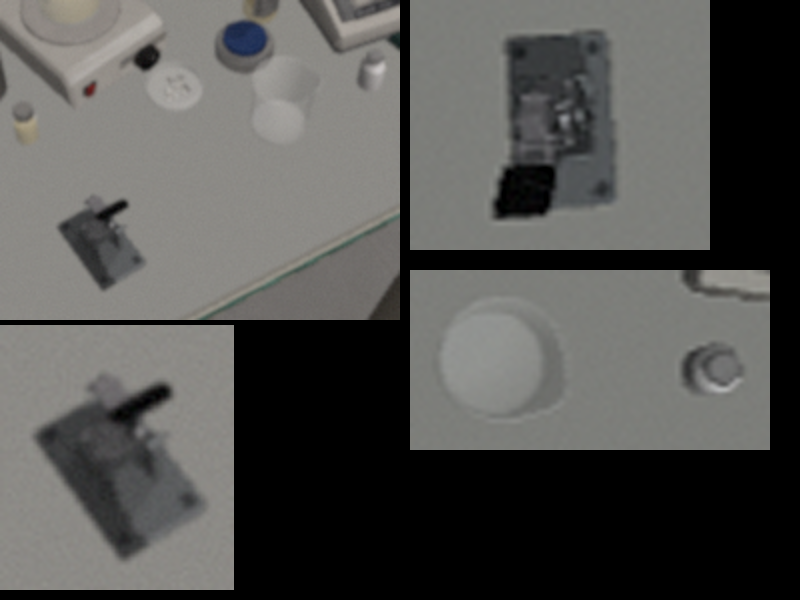

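Run:
```python
from h import *
o=env.observe(); R=o["tool_rot"]; p=o["position"]; print(np.round(R,3),o["ft_force"],o["grip_width"])
im=imaging.get_image("wrist"); T=np.eye(4);T[:3,:3]=R;T[:3,3]=p
print((np.linalg.inv(T)@im["world_from_camera"]).round(3),im["fov_y"])
z=np.load("top0.npz");P=z["P"]
m=((P[...,0]>.48)&(P[...,0]<.66)&(P[...,1]>-.02)&(P[...,1]<.1)&(P[...,2]>.0035)).astype(np.uint8)
q=P[(m>0)]; q=q[q[:,2]<.012]
h=cv2.minAreaRect((q[:,:2]*1000).astype(np.float32)); print(h,len(q))
```

```text
[[ 0.943  0.332  0.   ]
 [ 0.332 -0.943 -0.   ]
 [-0.     0.    -1.   ]] [ 0.49177521 -0.46692649  0.5976935 ] 0.08517541537629435
[[-0.    -0.964 -0.265  0.067]
 [ 1.    -0.001  0.002  0.   ]
 [-0.002 -0.265  0.964 -0.141]
 [ 0.     0.     0.     1.   ]] 68.31947779367661
((571.8477172851562, 58.23468780517578), (170.48855590820312, 81.218505859375), 4.959305763244629) 273
```

Emit:
jog_arm(plan="0 0 -7.06 0 0 0 0;0 0 -7.06 0 0 0 0;0 0 -7.06 0 0 0 0;0 0 -7.06 0 0 0 0;0 0 -7.06 0 0 0 0;0 0 -7.06 0 0 0 0;0 0 -7.06 0 0 0 0;0 0 -7.06 0 0 0 0;0 0 -7.06 0 0 0 0;0 0 -7.06 0 0 0 0")

```text
time_s: 2.18
position: [0.1828, -0.5187, 0.2313]
tool_rot: [[-0.006, 1.0, 0.0], [1.0, 0.006, 0.0], [0.0, 0.0, -1.0]]
ft_force: [-0.7, 0.2, -0.5]
grip_width: 0.0854
gripper_force: 0.0
```

Emit:
jog_arm(plan="0 0 0 2.37 2.99 0 0;0 0 0 2.37 2.99 0 0;0 0 0 2.37 2.99 0 0;0 0 0 2.37 2.99 0 0;0 0 0 2.37 2.99 0 0;0 0 0 2.37 2.99 0 0;0 0 0 2.37 2.99 0 0;0 0 0 2.37 2.99 0 0;0 0 0 2.37 2.99 0 0;0 0 0 2.37 2.99 0 0")

```text
time_s: 3.02
position: [0.483, -0.2802, 0.2315]
tool_rot: [[-0.0, 1.0, 0.0], [1.0, 0.0, -0.0], [-0.0, 0.0, -1.0]]
ft_force: [0.7, -1.0, 0.5]
grip_width: 0.0855
gripper_force: 0.0
```

Emit:
jog_arm(plan="0 0 0 2.37 2.99 0 0;0 0 0 2.37 2.99 0 0;0 0 0 2.37 2.99 0 0;0 0 0 2.37 2.99 0 0")

```text
time_s: 3.35
position: [0.6026, -0.1853, 0.2314]
tool_rot: [[-0.0, 1.0, 0.0], [1.0, 0.0, -0.0], [-0.0, 0.0, -1.0]]
ft_force: [0.4, -0.5, -0.4]
grip_width: 0.0858
gripper_force: 0.0
```

Run:
```python
from h import *
im=imaging.get_image("wrist"); P=pts(im); np.savez("wb.npz",P=P,**im)
for r in models.tip_of("wrist","beaker")[:1]: print(r)
r=P[(P[...,2]>.071)&(P[...,2]<.082)&(abs(P[...,0]-.602)<.05)&(abs(P[...,1]+.187)<.05)]
A=np.c_[2*r[:,:2],np.ones(len(r))]; s=np.linalg.lstsq(A,(r[:,:2]**2).sum(1),rcond=None)[0]; print("rim",len(r),s[:2],np.sqrt(s[2]+s[0]**2+s[1]**2),r.min(0),r.max(0))
d=r[:,:2]-s[:2]; a=np.degrees(np.arctan2(d[:,1],d[:,0])); rr=np.hypot(*d.T)
for k in range(-180,180,20):
    m=(a>=k)&(a<k+20); print(k,m.sum(),*( [rr[m].min().round(4),rr[m].max().round(4),r[m,2].mean().round(4)] if m.any() else []))
save(im,"wb.png")
```

```text
{'at': [250.8, 166.4], 'confidence': 0.79}
rim 546 [ 0.60102751 -0.18912465] 0.03129965785879629 [ 0.56989972 -0.22236236  0.07100001] [ 0.63392035 -0.15637567  0.07632868]
-180 29 0.0276 0.0311 0.0731
-160 29 0.0286 0.0331 0.0735
-140 35 0.0318 0.0363 0.0735
-120 39 0.0297 0.0365 0.0732
-100 33 0.0286 0.0326 0.0733
-80 33 0.0277 0.0313 0.073
-60 33 0.0281 0.0318 0.0733
-40 35 0.0288 0.0324 0.0731
-20 29 0.0294 0.0329 0.0736
0 34 0.0298 0.0332 0.0735
20 30 0.0301 0.0334 0.0733
40 26 0.0305 0.0334 0.0736
60 28 0.0304 0.0335 0.0736
80 24 0.0301 0.033 0.074
100 26 0.0298 0.033 0.0736
120 27 0.0294 0.0323 0.0732
140 26 0.0286 0.032 0.0737
160 30 0.0281 0.0314 0.0736
```

View pics/wb.png

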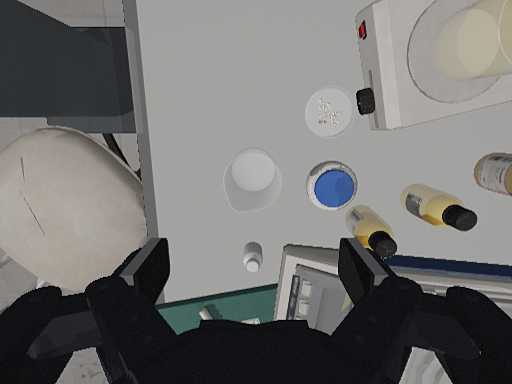

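Emit:
jog_arm(plan="0 0 0 3.75 -0.97 -0.17 0;0 0 0 3.75 -0.97 -0.17 0;0 0 0 3.75 -0.97 -0.17 0;0 0 0 3.75 -0.97 -0.17 0;0 0 0 3.75 -0.97 -0.17 0;0 0 0 3.75 -0.97 -0.17 0;0 0 0 0 0 0 0;0 0 0 0 0 0 0")

```text
time_s: 4.12
position: [0.5425, 0.0393, 0.242]
tool_rot: [[-0.003, 1.0, 0.001], [1.0, 0.003, -0.0], [-0.0, 0.001, -1.0]]
ft_force: [-0.1, -0.1, -0.1]
grip_width: 0.0854
gripper_force: 0.0
```

Run:
```python
from h import *
P=np.load("wb.npz")["P"]
r=P[(P[...,2]>.071)&(P[...,2]<.082)&(abs(P[...,0]-.602)<.05)&(abs(P[...,1]+.187)<.05)]
c=np.array([.602,-.187])
for _ in range(4):
    d=r[:,:2]-c; a=np.degrees(np.arctan2(d[:,1],d[:,0])); k=abs((a+122+180)%360-180)>38; q=r[k]
    A=np.c_[2*q[:,:2],np.ones(len(q))]; s=np.linalg.lstsq(A,(q[:,:2]**2).sum(1),rcond=None)[0]; c=s[:2]
print("rim",c,np.sqrt(s[2]+c@c)); d=r[:,:2]-c; rr=np.hypot(*d.T); a=np.degrees(np.arctan2(d[:,1],d[:,0])); m=rr>.0335; print("spout",a[m].mean(),m.sum(),rr.max())
im=imaging.get_image("wrist"); P=pts(im); np.savez("wr.npz",P=P,**im); save(im,"wr.png")
print(env.observe()["position"])
for n in["basket","basket_grip","basket_slot","rest"]:
    for x in models.tip_of("wrist",n)[:1]: u,v=np.round(x["at"]).astype(int);print(n,x,P[v,u].round(4))
W=P[...,:]; box=(abs(P[...,0]-.56)<.08)&(abs(P[...,1]-.045)<.06)
# foot plate heading from its depth step
m=(box&(P[...,2]>.002)&(P[...,2]<.014)); q=P[m]; print("foot",m.sum(),np.percentile(q,[2,98],axis=0))
# grip: black pixels high up
g=box&(P[...,2]>.09)&(im["pixels"].max(-1)<45); q=P[g]; print("grip",len(q),q.mean(0),q.min(0),q.max(0)); u,S,V=np.linalg.svd(q-q.mean(0)); print(V.round(3),S.round(4))
st=box&(P[...,2]>.045); ys,xs=np.where(st); print(xs.min(),xs.max(),ys.min(),ys.max())
x0,y0=max(xs.min()-30,0),max(ys.min()-25,0); cv2.imwrite("pics/wrc.png",cv2.resize(im["pixels"][y0:y0+120,x0:x0+150,::-1],None,fx=5,fy=5,interpolation=cv2.INTER_CUBIC)); print(x0,y0)
```

```text
rim [ 0.60188152 -0.18782338] 0.030594465672761896
spout -119.80145400345509 72 0.038037452662023546
[0.54294479 0.03806294 0.24173898]
basket {'at': [286.5, 164.5], 'confidence': 0.95} [0.5869 0.0432 0.0055]
basket_grip {'at': [241.4, 187.9], 'confidence': 0.74} [0.5307 0.0376 0.1149]
basket_slot {'at': [272.4, 174.6], 'confidence': 0.91} [0.5628 0.0444 0.0851]
rest {'at': [284.7, 163.6], 'confidence': 0.77} [0.5839 0.0455 0.0197]
foot 1152 [[0.52080126 0.01826182 0.00311301]
 [0.60396044 0.06574584 0.00786028]]
grip 38966 [0.54801628 0.04861938 0.31494398] [0.48000023 0.02579211 0.09618026] [0.61710358 0.06002145 0.34376958]Traceback (most recent call last):
  File "<stdin>", line 17, in <module>
    u, s, vh = gufunc(a, signature=signature)
               ~~~~~~^^^^^^^^^^^^^^^^^^^^^^^^
numpy._core._exceptions._ArrayMemoryError: Unable to allocate 11.3 GiB for an array with shape (38966, 38966) and data type float64
```

Run:
```python
from h import *
z=np.load("wr.npz"); P=z["P"]; px=z["pixels"]
box=(abs(P[...,0]-.56)<.08)&(abs(P[...,1]-.045)<.06)
m=(box&(P[...,2]>.0025)&(P[...,2]<.012)).astype(np.uint8); n,l,st,_=cv2.connectedComponentsWithStats(m); k=1+st[1:,4].argmax()
print("foot",cv2.minAreaRect((P[l==k][:,:2]*1000).astype(np.float32)))
g=box&(P[...,2]>.088)&(P[...,2]<.14)&(px.max(-1)<50); q=P[g]; print("grip",len(q),q.mean(0).round(4),q.min(0).round(4),q.max(0).round(4)); u,S,V=np.linalg.svd(q-q.mean(0),full_matrices=False); print(V.round(3),S.round(4))
t=box&(P[...,2]>.1)&(P[...,2]<.14); print("minrect",cv2.minAreaRect((P[t][:,:2]*1000).astype(np.float32)))
ys,xs=np.where(box&(P[...,2]>.045)&(P[...,2]<.14)); x0,y0=xs.min()-30,ys.min()-25
for s in np.arange(.045,.13,.01):
    b=box&(P[...,2]>s)&(P[...,2]<s+.01)&(abs(P[...,1]-.04)<.02); w=P[b]; print(round(s,3),len(w),w[:,:2].mean(0).round(4),w.min(0)[:2].round(3),w.max(0)[:2].round(3))
cv2.imwrite("pics/wrc.png",cv2.resize(px[y0:y0+100,x0:x0+130,::-1],None,fx=6,fy=6,interpolation=cv2.INTER_CUBIC)); print(x0,y0)
```

```text
foot ((562.4927978515625, 39.412384033203125), (84.86248779296875, 50.17115783691406), 5.382950305938721)
grip 474 [0.5316 0.0385 0.1123] [0.5203 0.0259 0.0951] [0.5425 0.0492 0.1232]
[[ 0.571  0.124 -0.811]
 [-0.178  0.984  0.025]
 [-0.801 -0.131 -0.584]] [0.2077 0.1445 0.0359]
minrect ((530.4050903320312, 36.81968688964844), (19.938886642456055, 23.82549285888672), 4.321385383605957)
0.045 98 [0.5533 0.0451] [0.541 0.02 ] [0.572 0.055]
0.055 19 [0.5615 0.0431] [0.558 0.041] [0.565 0.045]
0.065 52 [0.5699 0.0414] [0.555 0.035] [0.574 0.046]
0.075 262 [0.5559 0.0398] [0.541 0.03 ] [0.57  0.047]
0.085 60 [0.5474 0.0388] [0.541 0.033] [0.563 0.044]
0.095 118 [0.5391 0.0386] [0.531 0.025] [0.542 0.049]
0.105 168 [0.5336 0.0388] [0.525 0.026] [0.537 0.049]
0.115 271 [0.526  0.0367] [0.52  0.024] [0.533 0.048]<stdin>:10: RuntimeWarning: Mean of empty slice.
  ret = um.true_divide(
Traceback (most recent call last):
ValueError: zero-size array to reduction operation minimum which has no identity
```

Emit:
jog_arm(plan="0 0 -5.4 0 0 0 0;-6.2 0 0 0 0 0 0;-6.2 0 0 0 0 0 0;-6.2 0 0 0 0 0 0;-6.2 0 0 0 0 0 0;-6.2 0 0 0 0 0 0;0 0 0 0.05 -3.9 2.2 0;0 0 0 0.05 -3.9 2.2 0;0 0 0 0 0 0 0;0 0 0 0 0 0 0")

```text
time_s: 5.2
position: [0.5007, 0.0346, 0.1674]
tool_rot: [[-0.092, 0.856, 0.509], [0.996, 0.079, 0.049], [0.002, 0.511, -0.859]]
ft_force: [1.3, -0.8, 1.0]
grip_width: 0.0856
gripper_force: 0.0
```

```bash
cat > tg.py <<'E'
from h import *
def dlt(t):
    o=env.observe(); R=np.array(o["tool_rot"]); p=np.array(o["position"]); print("pos",p.round(4),"tool-delta cm",(R.T@(np.array(t)-p)*100).round(2)); print(R.round(3).tolist(), "F",np.round(o["ft_force"],1))
E
python3 - <<'E'
from tg import *
dlt([.540,.039,.094])
im=imaging.get_image("wrist"); P=pts(im); np.savez("wr2.npz",P=P,**im); px=im["pixels"]
for n in["basket_grip","basket_slot"]:
    for x in models.tip_of("wrist",n)[:1]: u,v=np.round(x["at"]).astype(int);print(n,x,P[v,u].round(4))
print(proj(im,[.5315,.038,.1085]),proj(im,[.5315+.0034,.038,.1105]))
cv2.imwrite("pics/wr2.png",px[...,::-1])
im=imaging.get_image("top")
E
```

```text
pos [0.5007 0.0346 0.1674] tool-delta cm [ 0.06 -0.35  8.33]
[[-0.092, 0.856, 0.509], [0.996, 0.079, 0.049], [0.002, 0.511, -0.859]] F [ 1.3 -0.8  1. ]
basket_slot {'at': [256.7, 188.9], 'confidence': 0.75} [0.5552 0.0432 0.0801]
[249.58926115 204.63856975] [254.69088027 205.02105956]
```

View pics/wr2.png

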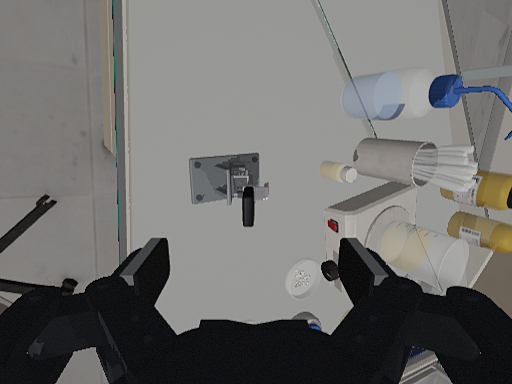

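Emit:
jog_arm(plan="0 0 0 0.02 -0.1 2.0 100;0 0 0 0.02 -0.1 2.0 100;0 0 0 0.02 -0.1 2.0 100;0 0 0 0 -0.1 1.5 100;0 0 0 0 0 0.8 100;0 0 0 0 0 0 100;0 0 0 0 0 0 100")

```text
time_s: 5.98
position: [0.5417, 0.0395, 0.0964]
tool_rot: [[-0.095, 0.853, 0.513], [0.996, 0.081, 0.049], [-0.0, 0.516, -0.857]]
ft_force: [0.6, 0.5, -0.3]
grip_width: 0.0516
gripper_force: 0.0
```

Run:
```python
from tg import *
dlt([.5392,.039,.094]); print(env.observe()["grip_width"])
im=imaging.get_image("wrist"); px=im["pixels"]; save(im,"wr3.png")
im=imaging.get_image("scene"); s=cv2.resize(im["pixels"][210:300,150:270,::-1],None,fx=4,fy=4,interpolation=cv2.INTER_CUBIC)
W=np.zeros((600,800,3),np.uint8); W[:360,:480]=s; c=px[150:350,130:380,::-1]; W[365:565,:250]=c; cv2.imwrite("pics/m3.png",W[:570])
```

```text
pos [0.5417 0.0395 0.0964] tool-delta cm [-0.02 -0.34  0.08]
[[-0.095, 0.853, 0.513], [0.996, 0.081, 0.049], [-0.0, 0.516, -0.857]] F [ 0.6  0.5 -0.3]
0.05161122142540145
```

View pics/m3.png

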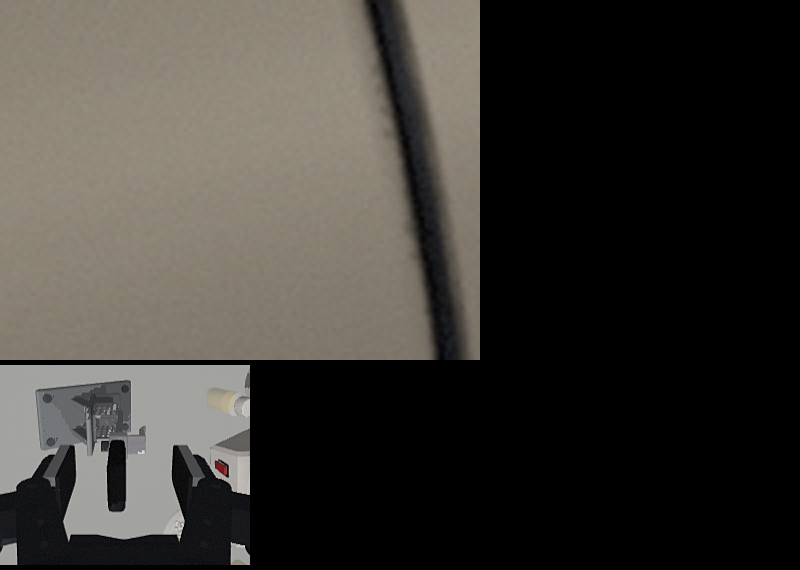

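Emit:
jog_arm(plan="0 0 0 0 -0.34 0.08 100;0 0 0 0 0 0 255;0 0 0 0 0 0 255;0 0 0 0 0 0 255;0 0 0 0 0 0 255;0 0 0 0 0 0 255;0 0 0 0 0 0 255;0 0 0 0 0 0 255;0 0 0 0 0 0 255;0 0 0 0 0 0 255", grip_force=50)

```text
time_s: 6.92
position: [0.539, 0.0392, 0.0938]
tool_rot: [[-0.094, 0.853, 0.514], [0.996, 0.081, 0.048], [-0.0, 0.516, -0.857]]
ft_force: [0.2, 1.0, 6.2]
grip_width: 0.0072
gripper_force: 52.5
```

Emit:
jog_arm(plan="0 0 0 0 0 -0.7 255;0 0 0 0 0 -1 255;0 0 0 0 0 -1 255;0 0 0 0 0 -1.5 255;0 0 0 0 0 -2 255;0 0 0 0 0 -2 255;0 0 0 0 0 -2 255;0 0 0 0 0 -2 255;0 0 0 0 0 0 255")

```text
time_s: 7.67
position: [0.4747, 0.0334, 0.2001]
tool_rot: [[-0.094, 0.852, 0.514], [0.996, 0.081, 0.048], [-0.001, 0.517, -0.856]]
ft_force: [0.4, 0.3, -1.1]
grip_width: 0.0072
gripper_force: 51.8
```

Emit:
jog_arm(plan="6.2 0 0 0 0 0 255;6.2 0 0 0 0 0 255;6.2 0 0 0 0 0 255;6.2 0 0 0 0 0 255;6.2 0 0 0 0 0 255;0 0 7 0 0 0 255;0 0 7 0 0 0 255;0 0 7 0 0 0 255;0 0 7 0 0 0 255;0 0 7 0 0 0 255")

```text
time_s: 8.5
position: [0.4755, 0.0335, 0.1966]
tool_rot: [[0.499, 0.867, -0.003], [0.867, -0.499, 0.0], [-0.001, -0.003, -1.0]]
ft_force: [0.3, 0.7, -1.5]
grip_width: 0.0071
gripper_force: 51.7
```

Emit:
jog_arm(plan="0 0 0 0 0 0 255;0 0 0 0 0 0 255;0 0 0 0 0 0 255")

```text
time_s: 8.75
position: [0.4758, 0.0334, 0.1974]
tool_rot: [[0.491, 0.871, -0.001], [0.871, -0.491, 0.0], [-0.001, -0.001, -1.0]]
ft_force: [-0.2, -0.2, -1.1]
grip_width: 0.0073
gripper_force: 51.7
```

Run:
```python
from tg import *
h=np.radians(-30); c=np.array([.6019,-.1878]); dlt(np.r_[c+.021*np.array([np.cos(h),np.sin(h)]),.22])
for c in("scene","top","wrist"):
    im=imaging.get_image(c); P=pts(im); save(im,"v4"+c+".png"); np.savez("v4"+c+".npz",P=P,**im)
    o=env.observe(); R=np.array(o["tool_rot"]); p=np.array(o["position"])
    for n in ["basket_grip","basket_slot","basket"]:
        for x in models.tip_of(c,n)[:1]: u,v=np.round(x["at"]).astype(int);print(c,n,x,(R.T@(P[v,u]-p)*1000).round(1), "pred",proj(im,p+R[:,2]*{"basket_grip":-.019,"basket_slot":.037,"basket":.083}[n]))
im=np.load("v4scene.npz"); u,v=proj({k:im[k] for k in im},p+R[:,2]*.03).astype(int)
s=cv2.imread("pics/v4scene.png")[max(v-40,0):v+35,u-40:u+40]; w=cv2.imread("pics/v4wrist.png")[100:384,100:410]
W=np.zeros((600,800,3),np.uint8); s=cv2.resize(s,None,fx=5.5,fy=5.5,interpolation=cv2.INTER_CUBIC); W[:s.shape[0],:s.shape[1]]=s; W[:284,450:760]=w; cv2.imwrite("pics/m4.png",W[:420])
```

```text
pos [0.4758 0.0334 0.1974] tool-delta cm [-13.11  23.93  -2.28]
[[0.491, 0.871, -0.001], [0.871, -0.491, 0.0], [-0.001, -0.001, -1.0]] F [-0.2 -0.2 -1.1]
wrist basket_grip {'at': [253.1, 259.8], 'confidence': 0.78} [  6.5   0.3 -31. ] pred [252.44068007 260.01310697]
wrist basket_slot {'at': [264.8, 220.3], 'confidence': 0.67} [-61.6  15.6 198.2] pred [252.57991991 218.97801678]
wrist basket {'at': [255.3, 199.2], 'confidence': 0.77} [ 3.7  1.9 71.9] pred [252.64623195 199.43532884]
```

View pics/m4.png

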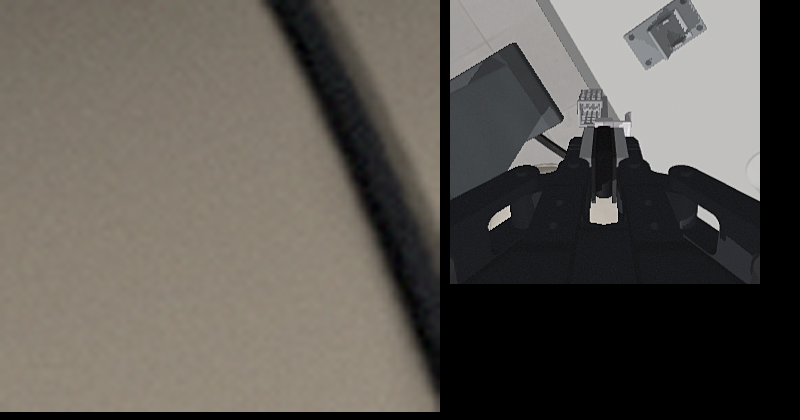

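Emit:
jog_arm(plan="0 0 0 0 0 -1 255;0 0 0 -1.64 2.99 -0.2 255;0 0 0 -1.64 2.99 -0.2 255;0 0 0 -1.64 2.99 -0.2 255;0 0 0 -1.64 2.99 -0.2 255;0 0 0 -1.64 2.99 -0.2 255;0 0 0 -1.64 2.99 -0.2 255;0 0 0 -1.64 2.99 0 255;0 0 0 -1.64 2.99 0 255;0 0 0 0 0 0 255")

```text
time_s: 10.18
position: [0.6209, -0.204, 0.2183]
tool_rot: [[0.497, 0.868, -0.0], [0.868, -0.497, -0.001], [-0.001, 0.0, -1.0]]
ft_force: [0.1, 0.1, -1.2]
grip_width: 0.0071
gripper_force: 51.7
```

Emit:
jog_arm(plan="0 0 0 0 0 0 255;0 0 0 0 0 0 255;0 0 0 0 0 0 255")

```text
time_s: 10.43
position: [0.619, -0.1979, 0.2202]
tool_rot: [[0.493, 0.87, -0.0], [0.87, -0.493, 0.0], [0.0, -0.0, -1.0]]
ft_force: [-0.1, 0.0, -1.1]
grip_width: 0.0072
gripper_force: 51.7
```

Run:
```python
from tg import *
o=env.observe(); R=np.array(o["tool_rot"]); p=np.array(o["position"])
h=np.arctan2(R[1,1],R[0,1]); print(np.degrees(h)); u=np.array([np.cos(h),np.sin(h)])
im=imaging.get_image("wrist"); P=pts(im); np.savez("w5.npz",P=P,**im); save(im,"w5.png")
r=P[(P[...,2]>.068)&(P[...,2]<.082)&(abs(P[...,0]-.602)<.05)&(abs(P[...,1]+.187)<.05)]
c=np.array([.602,-.187])
for _ in range(5):
    d=r[:,:2]-c; a=np.degrees(np.arctan2(d[:,1],d[:,0])); rr=np.hypot(*d.T); k=(abs((a+120+180)%360-180)>38)&(rr>.025)&(rr<.036); q=r[k]
    A=np.c_[2*q[:,:2],np.ones(len(q))]; s=np.linalg.lstsq(A,(q[:,:2]**2).sum(1),rcond=None)[0]; c=s[:2]
print("rim",len(q),c,np.sqrt(s[2]+c@c)); 
for cc in(c,np.array([.6019,-.1878])): dlt(np.r_[cc+.021*u,.17])
for n in ["basket_slot","beaker"]: print(n,models.tip_of("wrist",n)[:1])
w=im["pixels"][90:330,130:390,::-1]; cv2.imwrite("pics/w5c.png",cv2.resize(w,None,fx=2.4,fy=2.4,interpolation=cv2.INTER_CUBIC))
```

```text
-29.534488320069052
rim 504 [ 0.60184131 -0.18779056] 0.030319122289033502
pos [ 0.619  -0.1978  0.2204] tool-delta cm [0.02 0.11 5.04]
[[0.493, 0.87, 0.0], [0.87, -0.493, 0.0], [0.0, 0.0, -1.0]] F [-0.5 -0.3 -0.8]
pos [ 0.619  -0.1978  0.2204] tool-delta cm [0.02 0.12 5.04]
[[0.493, 0.87, 0.0], [0.87, -0.493, 0.0], [0.0, 0.0, -1.0]] F [-0.5 -0.3 -0.8]
basket_slot [{'at': [264.8, 218.9], 'confidence': 0.59}]
beaker [{'at': [238.5, 170.0], 'confidence': 0.89}]
```

View pics/w5c.png

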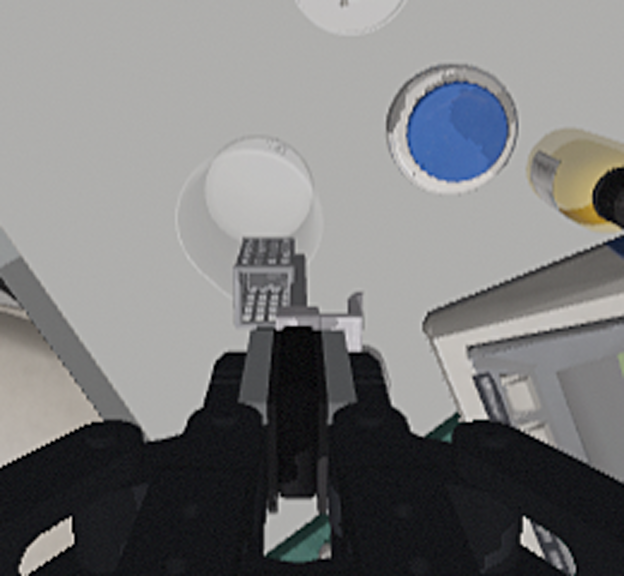

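Emit:
jog_arm(plan="0 0 0 0.02 0.11 0 255;0 0 0 0 0 0 255;0 0 0 0 0 1.5 255;0 0 0 0 0 1.5 255;0 0 0 0 0 1.5 255;0 0 0 0 0 1.5 255;0 0 0 0 0 1.5 255;0 0 0 0 0 0.7 255;0 0 0 0 0 0 255;0 0 0 0 0 0 255")

```text
time_s: 11.42
position: [0.6205, -0.1992, 0.1384]
tool_rot: [[0.494, 0.87, 0.0], [0.87, -0.494, -0.0], [0.0, 0.0, -1.0]]
ft_force: [0.3, -0.1, -0.8]
grip_width: 0.0071
gripper_force: 51.6
```

Run:
```python
from tg import *
o=env.observe(); R=np.array(o["tool_rot"]); p=np.array(o["position"])
h=np.arctan2(R[1,1],R[0,1]); u=np.array([np.cos(h),np.sin(h)])
dlt(np.r_[np.array([.6019,-.1878])+.021*u,.113])
im=imaging.get_image("wrist"); P=pts(im); np.savez("w6.npz",P=P,**im)
# points in tool frame near the clip
q=(P-p)@R*1000; m=(q[...,2]>8)&(q[...,2]<45)&(abs(q[...,0])<14)&(abs(q[...,1])<25)
for y in range(-12,24,3):
    b=m&(q[...,1]>=y)&(q[...,1]<y+3); w=q[b]; print(y,len(w),np.percentile(w[:,2],[3,50,97]).round(1) if len(w) else "",np.percentile(w[:,0],[3,97]).round(1) if len(w) else "")
w=im["pixels"][130:290,170:340,::-1]; cv2.imwrite("pics/w6c.png",cv2.resize(w,None,fx=3.6,fy=3.6,interpolation=cv2.INTER_CUBIC))
```

```text
pos [ 0.6205 -0.1992  0.1384] tool-delta cm [ 0.07 -0.09  2.54]
[[0.494, 0.87, 0.0], [0.87, -0.494, -0.0], [0.0, 0.0, -1.0]] F [ 0.3 -0.1 -0.8]
-12 1 [17.9 17.9 17.9] [2. 2.]
-9 5 [17.5 18.2 18.9] [1.6 2.2]
-6 30 [13.6 15.1 21.1] [1.7 6.9]
-3 58 [14.1 17.6 43. ] [3.1 6.8]
0 76 [14.1 21.1 44. ] [3.2 6.9]
3 46 [13.7 15.4 21.7] [3.3 6.9]
6 35 [18.6 19.8 21. ] [1.1 4.7]
9 35 [18.8 19.7 21.2] [1.2 4.7]
12 75 [18.6 19.7 28.7] [-3.9  5. ]
15 80 [18.8 20.1 36.4] [-4.4  5. ]
18 8 [37.2 37.7 38.9] [-0.2  4.2]
21 0
```

View pics/w6c.png

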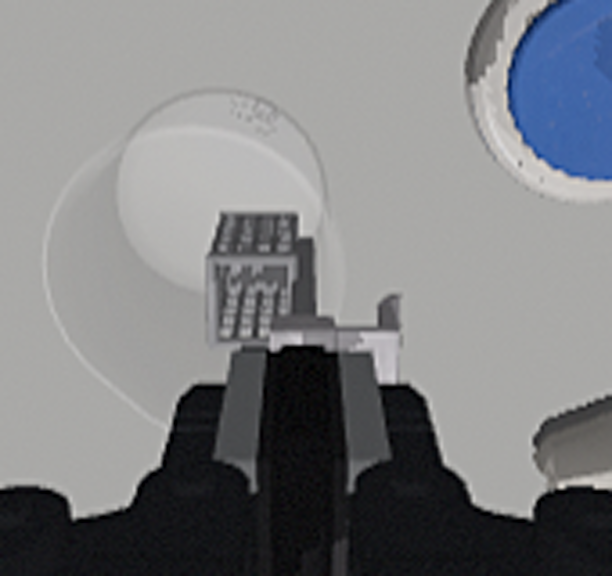

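Emit:
jog_arm(plan="0 0 0 0.05 -0.08 0 255;0 0 0 0 0 0 255;0 0 0 0 0 0.6 255;0 0 0 0 0 0.6 255;0 0 0 0 0 0.6 255;0 0 0 0 0 0.4 255;0 0 0 0 0 0.4 255;0 0 0 0 0 0 255;0 0 0 0 0 0 255")

```text
time_s: 12.22
position: [0.6199, -0.1984, 0.1117]
tool_rot: [[0.494, 0.87, -0.0], [0.87, -0.494, 0.0], [-0.0, -0.0, -1.0]]
ft_force: [0.7, -0.0, -1.0]
grip_width: 0.0072
gripper_force: 51.7
```

Run:
```python
from tg import *
o=env.observe(); R=np.array(o["tool_rot"]); p=np.array(o["position"])
im=imaging.get_image("wrist"); P=pts(im)
r=P[(P[...,2]>.068)&(P[...,2]<.082)&(abs(P[...,0]-.602)<.05)&(abs(P[...,1]+.187)<.05)]
c=np.array([.602,-.188])
for _ in range(5):
    d=r[:,:2]-c; a=np.degrees(np.arctan2(d[:,1],d[:,0])); rr=np.hypot(*d.T); k=(abs((a+120+180)%360-180)>38)&(abs((a+30+180)%360-180)>25)&(rr>.027)&(rr<.034); q=r[k]
    A=np.c_[2*q[:,:2],np.ones(len(q))]; s=np.linalg.lstsq(A,(q[:,:2]**2).sum(1),rcond=None)[0]; c=s[:2]
print("rim",len(q),c,np.sqrt(s[2]+c@c)); 
h=np.arctan2(R[1,1],R[0,1]); u=np.array([np.cos(h),np.sin(h)]); dlt(np.r_[c+.021*u,.098])
w=im["pixels"][110:290,160:350,::-1]; cv2.imwrite("pics/w7c.png",cv2.resize(w,None,fx=3.2,fy=3.2,interpolation=cv2.INTER_CUBIC))
```

```text
rim 925 [ 0.6019419  -0.18728627] 0.03025924838218339
pos [ 0.62   -0.1984  0.1121] tool-delta cm [ 0.08 -0.02  1.41]
[[0.494, 0.87, 0.0], [0.87, -0.494, -0.0], [0.0, 0.0, -1.0]] F [-0. -0. -2.]
```

View pics/w7c.png

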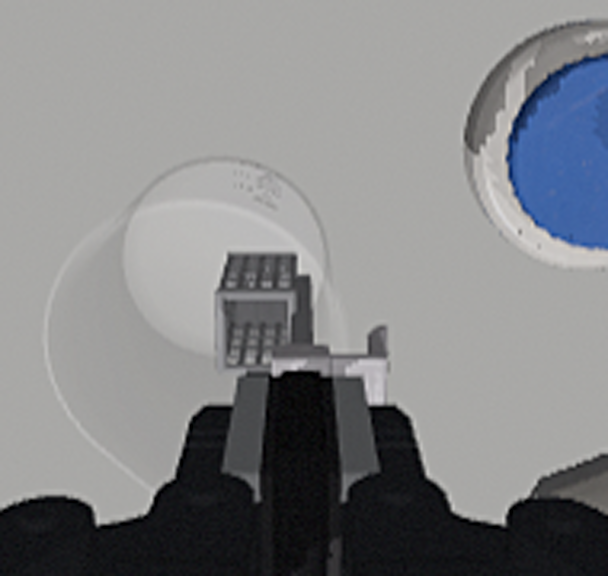

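Emit:
jog_arm(plan="0 0 0 0 0 0.2 255;0 0 0 0 0 0.2 255;0 0 0 0 0 0.2 255;0 0 0 0 0 0.2 255;0 0 0 0 0 0.1 255;0 0 0 0 0 0 255;0 0 0 0 0 0 255")

```text
time_s: 12.85
position: [0.6199, -0.1984, 0.1029]
tool_rot: [[0.494, 0.87, -0.0], [0.87, -0.494, 0.0], [0.0, -0.0, -1.0]]
ft_force: [0.3, -0.1, -0.8]
grip_width: 0.0076
gripper_force: 51.7
```

Emit:
jog_arm(plan="0 0 0 0 0 0.1 255;0 0 0 0 0 0.1 255;0 0 0 0 0 0 255;0 0 0 0 0 0 255")

```text
time_s: 13.18
position: [0.6199, -0.1984, 0.1009]
tool_rot: [[0.494, 0.87, -0.0], [0.87, -0.494, 0.0], [-0.0, -0.0, -1.0]]
ft_force: [-0.8, 0.7, -1.5]
grip_width: 0.0072
gripper_force: 51.7
```

Emit:
jog_arm(plan="0 0 0 0 0 0.1 255;0 0 0 0 0 0 255;0 0 0 0 0 0 255")

```text
time_s: 13.43
position: [0.6199, -0.1984, 0.0999]
tool_rot: [[0.494, 0.87, -0.0], [0.87, -0.494, 0.0], [0.0, -0.0, -1.0]]
ft_force: [0.3, -0.4, -0.9]
grip_width: 0.0076
gripper_force: 51.7
```

Emit:
jog_arm(plan="0 0 0 0 0 0.1 255;0 0 0 0 0 0 255;0 0 0 0 0 0 255")

```text
time_s: 13.68
position: [0.6199, -0.1984, 0.0989]
tool_rot: [[0.494, 0.87, -0.0], [0.87, -0.494, 0.0], [0.0, -0.0, -1.0]]
ft_force: [0.4, 0.2, -1.4]
grip_width: 0.0076
gripper_force: 51.7
```

Emit:
jog_arm(plan="0 0 0 0 0 0.1 255;0 0 0 0 0 0 255;0 0 0 0 0 0 255")

```text
time_s: 13.93
position: [0.6199, -0.1984, 0.0979]
tool_rot: [[0.494, 0.87, -0.0], [0.87, -0.494, 0.0], [0.0, -0.0, -1.0]]
ft_force: [-0.2, -0.1, -1.1]
grip_width: 0.0073
gripper_force: 51.7
```

Emit:
jog_arm(plan="0 0 0 0 0 0.05 255;0 0 0 0 0 0 255;0 0 0 0 0 0 255")

```text
time_s: 14.18
position: [0.6199, -0.1984, 0.0974]
tool_rot: [[0.494, 0.87, -0.0], [0.87, -0.494, 0.0], [-0.0, -0.0, -1.0]]
ft_force: [0.1, -0.4, -0.8]
grip_width: 0.0071
gripper_force: 51.7
```

Emit:
jog_arm(plan="0 0 0 0 0 0.1 255;0 0 0 0 0 0 255;0 0 0 0 0 0 255")

```text
time_s: 14.43
position: [0.6201, -0.1985, 0.0969]
tool_rot: [[0.494, 0.87, 0.001], [0.87, -0.494, -0.0], [-0.0, 0.001, -1.0]]
ft_force: [-0.5, -0.4, 1.4]
grip_width: 0.0073
gripper_force: 52.2
```

Emit:
jog_arm(plan="0 0 0 0 0 0.05 255;0 0 0 0 0 0 255;0 0 0 0 0 0 255")

```text
time_s: 14.68
position: [0.6203, -0.1986, 0.0967]
tool_rot: [[0.494, 0.87, 0.001], [0.87, -0.494, -0.001], [0.0, 0.002, -1.0]]
ft_force: [0.1, -0.3, 5.4]
grip_width: 0.0075
gripper_force: 52.7
```

Emit:
jog_arm(plan="0 0 0 0 0 -0.06 255;0 0 0 0 0 0 255;0 0 0 0 0 0 255")

```text
time_s: 14.93
position: [0.6201, -0.1985, 0.0968]
tool_rot: [[0.494, 0.87, 0.001], [0.87, -0.494, -0.0], [0.0, 0.001, -1.0]]
ft_force: [0.5, -0.1, 3.9]
grip_width: 0.0068
gripper_force: 52.4
```

Emit:
jog_arm(plan="0 0 0 0 0 0 225;0 0 0 0 0 0 225;0 0 0 0 0 0 210;0 0 0 0 0 0 200;0 0 0 0 0 0 190;0 0 0 0 0 0 180;0 0 0 0 0 0 180", grip_force=20)

```text
time_s: 15.52
position: [0.6199, -0.1984, 0.0965]
tool_rot: [[0.494, 0.87, -0.0], [0.87, -0.494, 0.0], [0.0, -0.0, -1.0]]
ft_force: [0.3, -0.2, -0.6]
grip_width: 0.0254
gripper_force: 0.0
```

Run:
```python
from tg import *
o=env.observe(); print(o["grip_width"],o["position"],o["ft_force"])
im=imaging.get_image("wrist")
w=im["pixels"][110:330,150:370,::-1]; cv2.imwrite("pics/w8c.png",cv2.resize(w,None,fx=2.7,fy=2.7,interpolation=cv2.INTER_CUBIC))
```

```text
0.02537239255977558 [ 0.61987656 -0.19837712  0.09650329] [ 0.27960689 -0.19225331 -0.60434688]
```

View pics/w8c.png

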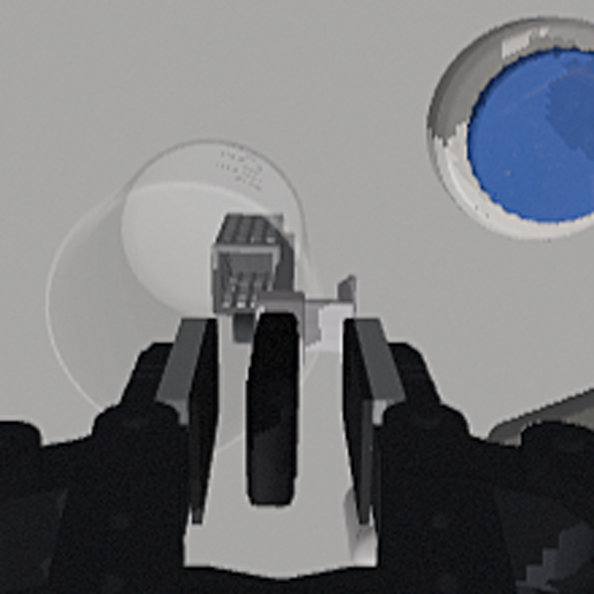

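Emit:
jog_arm(plan="0 0 0 0 0 0 130;0 0 0 0 0 0 130;0 0 0 0 0 0 130;0 0 0 0 0 -1 130;0 0 0 0 0 -2 130;0 0 0 0 0 -2.5 130;0 0 0 0 0 -3 130;0 0 0 0 0 -3 130;0 0 0 0 0 0 130;0 0 0 0 0 0 130")

```text
time_s: 16.4
position: [0.6204, -0.1986, 0.2142]
tool_rot: [[0.494, 0.87, 0.004], [0.87, -0.494, -0.002], [0.0, 0.005, -1.0]]
ft_force: [-0.5, 0.1, -0.9]
grip_width: 0.0421
gripper_force: 0.0
```

Run:
```python
from tg import *
im=imaging.get_image("wrist"); P=pts(im)
q=P[(P[...,2]>.1)&(P[...,2]<.145)&(np.hypot(P[...,0]-.62,P[...,1]+.198)<.04)]; print("grip top",len(q),q.mean(0).round(4),q.max(0).round(4))
r=P[(P[...,2]>.068)&(P[...,2]<.082)&(abs(P[...,0]-.602)<.05)&(abs(P[...,1]+.187)<.05)]
c=np.array([.602,-.188])
for _ in range(5):
    d=r[:,:2]-c; a=np.degrees(np.arctan2(d[:,1],d[:,0])); rr=np.hypot(*d.T); k=(abs((a+120+180)%360-180)>38)&(abs((a+30+180)%360-180)>25)&(rr>.027)&(rr<.034); s=r[k]
    x=np.linalg.lstsq(np.c_[2*s[:,:2],np.ones(len(s))],(s[:,:2]**2).sum(1),rcond=None)[0]; c=x[:2]
print("beaker",c)
b=im["pixels"][90:310,150:370,::-1]; s=imaging.get_image("scene")["pixels"][150:230,255:335,::-1]
W=np.zeros((440,800,3),np.uint8); W[:,:440]=cv2.resize(b,(440,440)); W[:350,450:800]=cv2.resize(s,(350,350),interpolation=cv2.INTER_CUBIC); cv2.imwrite("pics/m9.png",W)
```

```text
grip top 338 [ 0.6202 -0.1969  0.1244] [ 0.6277 -0.1873  0.1297]
beaker [ 0.60188059 -0.18784679]
```

View pics/m9.png

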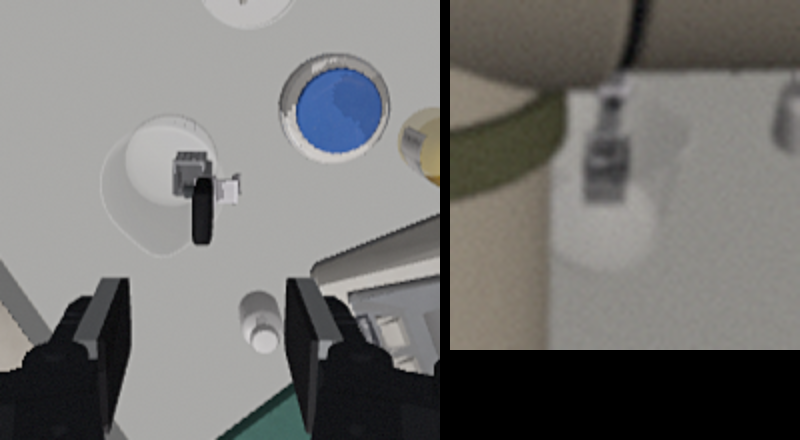

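```bash
python3 -c "
from rig import job; print(job.close_job())"
```

```text
the job is handed in; nothing more can be done
None
```

The basket is hanging upright in the beaker with its clip over the rim, clear of the bottom; the beaker has not moved, the gripper is clear, and the job was handed in at about 17 s.

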